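Restock the carton rack: release the ratchet jaw, load a carton, click the jaw up

ROBOT

A 6-joint arm with a two-finger parallel gripper is mounted at the origin on a cart in front of the work surface, level with it; the furniture and walls round the work are solid. World frame = base frame: x ahead of the robot, y to its left, z up, the work surface at z = 0. Lengths are in m, angles in rad, forces in N, time in s.
With the tool pointing down it reaches from about 0.375 to 0.9 m from the base axis. Payload 3.1 kg.
Tool frame: the origin (TCP) lies midway between the tips of the shut fingers; the grasp point (between the pads) lies manip.hold_point_z behind it (manip.hold_point_z is the distance from the TCP to the grasp point, in m); z points along the fingers, y is the direction in which the jaws open and shut (so a half turn about z gives the same grasp; the last joint's range is limited). The gripper opens to 85 mm and grips with 20 to 120 N. Pads are 22 mm wide; open, the fingers measure 114 mm over their backs; the gripper's body (76 mm by 85 mm) begins 54 mm behind the grasp point. The pads swing forward as they close: fully open they stand 13 mm farther back than shut.
Start: joints at [1.038, 0.527, 1.433, -0, 1.181, -0.178], TCP at [0.217, 0.586, 0.231] pointing down, gripper open.
Joint ranges: [-3.08, 3.08], [-0.75, 2.2], [0.22, 2.44], [-1.43, 4.57], [0, 2.65], [-2.85, 2.85]. Speed limits (rad/s): [2.79, 2.79, 3.14, 3.14, 3.14, 3.14].

INTERFACE

Orientations are given as a unit quaternion [x, y, z, w].
In Python, from station import manip, snapshot, workorder, models gives the robot as it stands.
- The arm moves only by the tool jog_arm, never from a script. Its argument "commands" is a list of rows, each a list of 5 numbers: the opening in per cent of the stroke, from 0 (shut) to 100 (fully open), then the shift along the world's x, y, z in cm, then the turn about the world's z in rad. A call has 1 to 8 rows; each row shifts and turns the pose as measured when the row begins; what a row does not reach is not made up. A row lasts 1/12 s, in which the tool goes at most 41.7 mm and 7.16 degrees, less where a joint would pass 70% of its speed; a pose out of reach is approached as far as the arm can. A call with a gripper value outside its range is refused whole. The fingers move at their own pace and stop on an object; "squeeze" is the grip in N (left out, the last holds). Time passes only in rows, so rows that do not move let the fingers close. It gives the time, the measured TCP pose, the force and the opening at its end, in the units of the state.
- manip.sense(): the state, without advancing time (a new reading comes with each control period).
- snapshot(name): name is "side" or "top"; returns a dict with "image" (384x512x3 uint8, red, green, blue), "intrinsics" (3x3 intrinsics, pixels), "extrinsics" (4x4, takes a point from camera to world coordinates). Camera axes: x right, y down, z forward; pixel columns grow to the right and rows downward; lengths in m; the calibration is good to about 2 mm. A picture is of the moment at which its call begins. There is no depth.
- workorder.sign_off(): hands the job in, once; it reports no verdict.
Trained networks look in a picture, given as the dict that the camera call returned (one of the last four; its "shot" number tells which), for a name from the list of things; names that differ only in an ending like _2 or _b are one class to them, and where a whole thing is asked for, a point or a joint stands for the part that bears it (a point fixed in the world has none). Each returns a list of dicts, best first, with "score" (0 to 1); they miss things now and then, are a little off and sometimes report something else, mostly with a low value. They report only what shows in the picture. A call takes as long as a camera call. They do not tell look-alikes from the thing itself.
- models.find_in(picture, name): "centre" ([x, y, z] in m, in world coordinates, good to about 4 mm: the middle of the surface that is visible of it).
- models.pinpoint(picture, name): "centre" ([x, y, z] in m, in world coordinates, good to about 4 mm: a listed point, or the origin of a listed thing).
The state is a dict: "t": time; "q": joint angles; "qd": joint speeds; "tau": joint torques, N m; "tcp_pos": TCP position; "tool_rot": TCP orientation; "force": force on the tool from outside, world axes, zero at the start; "ft_torque": the same for the moment, N m; "finger_gap": opening from 0.0 (shut) to 1.0 (fully open).
Only numpy, scipy, OpenCV 4.12 (cv2) and the standard library are available. Lean on these libraries where they do the work, as an engineer would, in place of code of your own. Each camera call takes 0.05 s, during which the arm holds its last target. There are 200 camera calls.

TASK

Put the lancet carton that stands in front of the supply rack into the rack's row. Press down the release lever on the ratchet jaw and, keeping it pressed, push the jaw back to the end of its bar; then push the waiting carton along the desk into the opened gap until it stands against the back fence, and last push the jaw up again until it clicks snugly against the row. Only press and push, without force: no carton may be gripped, lifted, tipped or pushed hard, the two cartons already in the rack stay in their places, and the other things on the desk are left alone.

Things in the scene. Friction and masses are not known exactly. Their poses are not given: they have to be found in the camera images.
- rack: grey steel rack; fixed; origin on the desk, mid-length, at the front face of its back fence (40 mm high, 356 mm long). Rack x points into the fence, away from the open front; rack y runs along fence and bar, from the ratchet jaw to the fixed end plate (inner face y = +150 mm); z up. Toothed bar above, behind the fence (top z = 66 mm). No floor plate: cartons stand on the desk, side by side along y
- jaw (a joint): m; the jaw's clamping face lies at rack y = 0.022 - value. Grows as the jaw is pushed back toward rack -y, away from the row; 0.120 is the end stop; 0.004 to 0.028 at the start. Toward +y it clicks freely over the 6 mm teeth (2 to 7 N); toward -y the pawl locks it unless the release is held down (then about 2 N). After a push it can settle back by up to a tooth
- jaw_back (a point): centre of the flat back of the jaw's upright plate (the side away from the cartons), 38 mm in front of the fence, 40 mm above the desk; rack axes. The plate spans rack x = -64 to -4 mm, z = 5 to 75 mm; its clamping face is 6.5 mm toward rack +y of here. A flange at the plate's top edge stands out 9 mm over this side (z = 71 to 75 mm). The slide over the bar reaches 69 mm back, up to z = 103 mm
- release (a joint): rad; release lever: 0 = up, pawl in the teeth (up to 0.2 when the pawl rests on a tooth); 0.36 = fully down; the pawl is clear of the teeth from about 0.23. Sprung: about 1.5 N to start, about 6 N fully down, and it comes up when let go
- release_pad (a point): middle of the top of the lever's ribbed steel thumb pad (30 mm along rack x, 26 mm along rack y), on the slide, 19 mm behind the fence's front face. About 90 mm above the desk when up, some 9 mm lower when pressed; up, it slopes 17 degrees, lower toward rack -y; down, about level. A black thumb stop, part of the jaw (24 mm wide, top z = 103 mm), stands 15 mm to rack -y: push sideways against it
- new_carton_center (a point): centre of the waiting lancet carton (closed, white and red, about 0.12 kg), loose on the desk in front of the rack: 60 mm along its own x, 90 mm along its own y, 45 mm high. Its length lies roughly along rack x, in front of the gap that the fully opened jaw leaves. Home: centre 45 mm in front of the fence, length square to it, beside the other lancet carton
- lancet_carton_center (a point): centre of the same kind of carton (60 x 90 x 45 mm, same axes), already in the rack, nearest to the jaw; its side toward the jaw lies at about rack y = +20 mm.
- swab_carton_center (a point): centre of a larger white and blue swab carton (68 x 105 x 60 mm, 68 along its own x, 105 along its own y), in the rack next to the fixed end plate.
- cup_of_tubes: bystander: clear tub with used sample tubes, 107 mm across, 118 mm high; origin under its centre
- glue: bystander: upright glue stick, 24 mm across, 96 mm high; origin under its centre
- correction_bottle: bystander: small correction fluid bottle, 30 mm across, 72 mm high; origin under its centre
- pen: bystander: ball pen lying on the desk, 149 mm long, 12 mm thick; origin under its centre
- tube_rack: bystander: white foam block with capped sample tubes standing in it, 82 x 170 mm, 94 mm high; origin under its centre
Things that resemble listed ones, but are neither listed nor needed, are in the scene too. What is shaped like the part that bears new_carton_center but yellow is not meant.

How it is judged:
On the way, in this order (a step that is already met when the one before it is completed fails the run):
1. the release lever is pressed down (value of joint release above 0.22 rad), for 0.1 s.
2. the jaw has been pushed back to the end of its bar (value of joint jaw above 0.11 m), for 0.1 s.
3. the waiting carton stands in the gap, against the back fence (x of new_carton_center in the frame of rack above -0.056 m and y of new_carton_center in the frame of rack between -0.075 and 0.002 m), for 0.2 s.
At the end, for the whole second after the job is handed in: The new carton stands beside the other lancet carton, within 11 mm of the back fence and square to it within 7 degrees; the jaw is clicked up with under 10 mm of slack left in the row and its lever is up; the two older cartons stand in their places, within about 17 mm of the fence (x of new_carton_center in the frame of rack above -0.056 m and y of new_carton_center in the frame of rack between -0.022 and 0.002 m and angle between the y axis of each of new_carton_center, lancet_carton_center and the x axis of rack, either way round below 0.12 rad and value of joint jaw between 0.052 and 0.07 m and value of joint release below 0.23 rad and x of lancet_carton_center in the frame of rack above -0.062 m and y of lancet_carton_center in the frame of rack above 0.04 m and x of swab_carton_center in the frame of rack above -0.07 m and y of swab_carton_center in the frame of rack above 0.104 m); the robot touches nothing.
It fails at once if the new carton is lifted or tipped (height (world z) of new_carton_center above 0.034 m or angle between new_carton_center's own z axis and vertical above 0.3 rad).
It fails at once if a carton of the row is lifted or tipped (height (world z) of lancet_carton_center above 0.034 m or height (world z) of swab_carton_center above 0.042 m or angle between any of lancet_carton_center, swab_carton_center's own z axis and vertical above 0.3 rad).
It fails at once if a bystander is disturbed (distance of any of cup_of_tubes, glue, correction_bottle, pen, tube_rack from where it was at the start of the episode above 0.03 m).
It fails at once if a carton is gripped or pushed hard (contact force between the fingers and new_carton above 30 N or contact force between the fingers and lancet_carton above 30 N or contact force between the fingers and swab_carton above 30 N).
It also fails if it takes over 64 s, if anything falls off the work surface, if the arm or the gripper's body presses on something with over 40 N, if the wrist force passes 120 N, or if a joint passes its speed limit or range.

## Working session

There is one attempt and no reset: what is moved stays moved. The work goes in short steps, Python scripts to look and compute and a tool call to move; the robot and the scene stay as the last step left them, time stands still between calls to the robot, and variables do not carry over. Pictures are saved under pics/ and viewed, about 8 in all and at most 12, crops included, and the job is handed in when it is done.

Besides the shell and the picture viewer there is one more tool, called after ">>>" by a JSON object that holds its "fn" and its "kwargs". jog_arm: Moves the arm, as the interface text tells. Its arguments: {"type":"object","properties":{"commands":{"type":"array","items":{"type":"array","items":{"type":"number"}}},"squeeze":{"type":"number"}},"required":["commands"]}

```bash
mkdir -p pics; cat > h.py <<'E'
import numpy as np, cv2
from station import manip, snapshot, workorder, models
def proj(s,p):
    T=np.linalg.inv(np.array(s["extrinsics"]));c=T[:3,:3]@np.array(p)+T[:3,3];u=np.array(s["intrinsics"])@c;return u[:2]/u[2]
def ray(s,uv,z):
    E=np.array(s["extrinsics"]);d=E[:3,:3]@np.linalg.inv(np.array(s["intrinsics"]))@[uv[0],uv[1],1];o=E[:3,3];return o+d*(z-o[2])/d[2]
def save(s,n,crop=None,k=1):
    im=np.array(s["image"])[:,:,::-1]
    if crop: im=im[crop[1]:crop[3],crop[0]:crop[2]]
    cv2.imwrite("pics/"+n,cv2.resize(im,None,fx=k,fy=k,interpolation=cv2.INTER_CUBIC))
E
python3 - <<'E'
from h import *
np.set_printoptions(precision=4,suppress=True)
S={n:snapshot(n) for n in("top","side")}
for n,s in S.items():
    save(s,n+"0.png",None,1.5)
    print(n,np.array(s["extrinsics"])[:3,3])
    for t in "rack jaw_back release_pad new_carton_center lancet_carton_center swab_carton_center cup_of_tubes glue correction_bottle pen tube_rack".split():
        for r in models.pinpoint(s,t)[:3]: print(t,np.round(r["centre"],3),round(r["score"],2),proj(s,r["centre"]).round(0))
print(manip.sense(), manip.hold_point_z)
E
```

```text
top [ 0.3867 -0.0432  1.2565]
rack [ 0.661  0.045 -0.   ] 0.98 [228. 154.]
jaw_back [0.624 0.038 0.042] 0.81 [230. 164.]
release_pad [0.681 0.026 0.084] 0.53 [233. 141.]
new_carton_center [ 0.353 -0.044  0.022] 0.96 [259. 256.]
new_carton_center [ 0.508 -0.116  0.02 ] 0.89 [282. 203.]
new_carton_center [0.511 0.008 0.023] 0.6 [241. 202.]
lancet_carton_center [0.613 0.103 0.021] 0.72 [209. 169.]
swab_carton_center [0.613 0.165 0.034] 0.71 [187. 168.]
cup_of_tubes [0.489 0.283 0.002] 0.81 [150. 212.]
glue [ 0.454 -0.215  0.002] 0.63 [316. 221.]
correction_bottle [ 0.584 -0.285 -0.002] 0.48 [338. 178.]
pen [ 0.372  0.114 -0.003] 0.45 [206. 250.]
tube_rack [ 0.676 -0.351  0.002] 0.74 [358. 147.]
tube_rack [0.681 0.029 0.09 ] 0.32 [232. 141.]
side [ 0.3173 -0.9604  0.5855]
rack [ 0.661  0.045 -0.005] 0.57 [299. 196.]
rack [0.683 0.027 0.089] 0.48 [309. 170.]
jaw_back [0.626 0.039 0.044] 0.96 [289. 184.]
release_pad [0.681 0.025 0.089] 0.51 [308. 171.]
new_carton_center [ 0.506 -0.113  0.02 ] 0.95 [262. 222.]
new_carton_center [0.513 0.005 0.022] 0.82 [255. 200.]
lancet_carton_center [0.61
[... 254 characters left out ...]
cup_of_tubes [ 0.66   0.044 -0.001] 0.55 [299. 195.]
glue [ 0.457 -0.218  0.   ] 0.84 [251. 255.]
correction_bottle [ 0.585 -0.291 -0.004] 0.53 [311. 268.]
pen [0.373 0.118 0.001] 0.57 [204. 194.]
pen [ 0.584 -0.29  -0.002] 0.55 [311. 267.]
{'t': 1.2, 'q': array([ 1.0375,  0.5275,  1.4327, -0.0001,  1.1814, -0.1785]), 'qd': array([ 0.0009, -0.0006, -0.0007, -0.0009, -0.0023,  0.0007]), 'tau': array([ -0.0024, -44.2334, -17.8417,  -0.0004,   0.001 ,   0.    ]), 'tcp_pos': array([0.2171, 0.586 , 0.2313]), 'tool_rot': array([ 0.1764,  0.9843, -0.0001,  0.    ]), 'force': array([-0.7083,  0.064 , -1.2049]), 'ft_torque': array([ 0.0104, -0.0341,  0.0143]), 'finger_gap': 1.0036776756950188} 0.0187
```

View pics/top0.png

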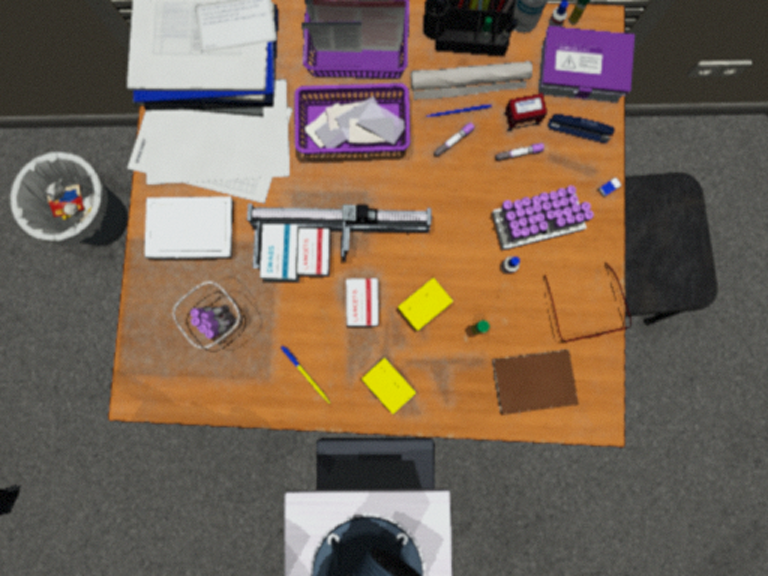

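View pics/side0.png

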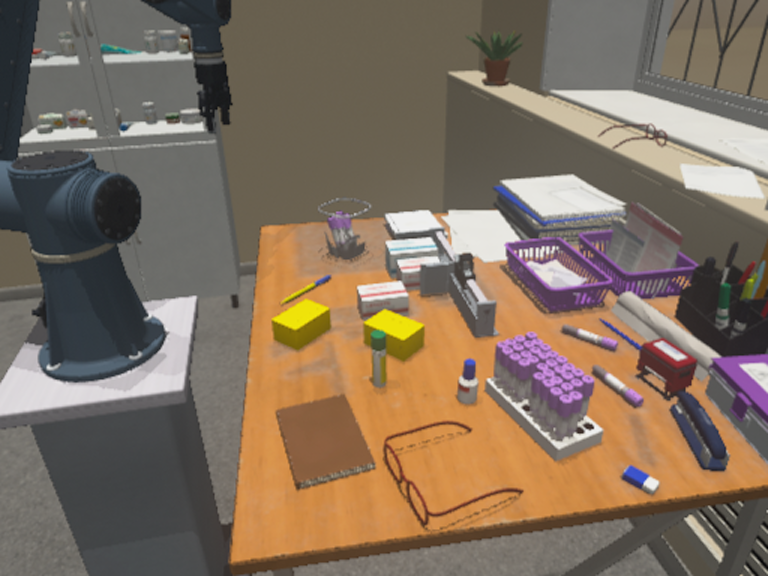

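White/red waiting carton: top0 px (362,302), world ≈ (0.512, 0.006). The possible mistakes are the yellow look-alikes at (425,304) and (388,385), and the racked lancet at (313,250). Next I'll do a close crop and work out the rack yaw.

```bash
python3 - <<'E'
from h import *
s=snapshot("top"); save(s,"crop1.png",(155,125,300,230),5.5)
for p in [(0.661,0.045,0.0),(0.612,0.103,0.0)]: print(p, proj(s,p))
im=np.array(s["image"]).astype(int)
# red-free white/steel bar line fit printed by user reading; give world grid helper
for uv in [(165,138),(287,147)]: print(uv, ray(s,uv,0.066).round(4))
E
```

```text
(0.661, 0.045, 0.0) [228.39918932 154.30114223]
(0.612, 0.103, 0.0) [209.4574419  170.40206188]
(165, 138) [0.6982 0.2253 0.066 ]
(287, 147) [ 0.6653 -0.1296  0.066 ]
```

View pics/crop1.png

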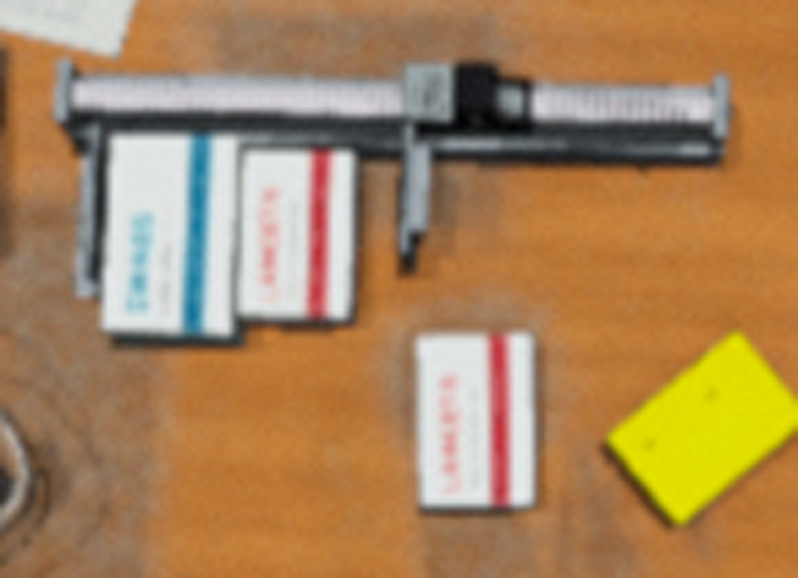

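```bash
cat >> h.py <<'E'
C=lambda x,y:(155+x/5.5,125+y/5.5)
E
python3 - <<'E'
from h import *
np.set_printoptions(precision=4,suppress=True)
s=snapshot("top")
r=lambda x,y,z:ray(s,C(x,y),z)
a,b=r(75,78,.066),r(712,90,.066); d=a-b; print("bar back edge",a,b,np.degrees(np.arctan2(-d[0],d[1])))
a,b=r(240,133,.045),r(712,160,.04);print(a,b)
for n,q in dict(padTL=(405,65,.092),padTR=(455,65,.085),padBL=(405,122,.092),padBR=(455,120,.085),stopR=(497,95,.1)).items(): print(n,r(*q))
for n,q in dict(ncTL=(416,334),ncTR=(535,333),ncBL=(419,505),ncBR=(534,507),lTL=(242,150),lTR=(354,150),lBL=(240,318),lBR=(354,320)).items(): print(n,r(*q,.045))
print("plate",r(404,160,.075),r(404,240,.075),r(430,235,.075))
P=[];W=[]
for k in range(3):
  for n in("top","side"):
    s=snapshot(n)
    for t,z in(("rack",0),("jaw_back",.04),("release_pad",.09),("lancet_carton_center",.0225),("new_carton_center",.0225),("swab_carton_center",.03)):
      for q in models.pinpoint(s,t):
        if q["score"]>.4 and not(t[0]=="n" and q["centre"][1]<-.04) and abs(q["centre"][2]-z)<.015: P.append((t,q["centre"]))
for t in dict(P): print(t,np.mean([p for u,p in P if u==t],0))
E
```

```text
bar back edge [0.6945 0.2146 0.066 ] [ 0.6821 -0.1226  0.066 ] -2.102672087870173
[0.6681 0.1298 0.045 ] [ 0.6501 -0.1235  0.04  ]
padTL [0.6917 0.0376 0.092 ]
padTR [0.6931 0.012  0.085 ]
padBL [0.6615 0.0377 0.092 ]
padBR [0.6638 0.0122 0.085 ]
stopR [ 0.673  -0.0101  0.1   ]
ncTL [0.5576 0.0359 0.045 ]
ncTR [ 0.5571 -0.0273  0.045 ]
ncBL [0.4668 0.0349 0.045 ]
ncBR [ 0.4649 -0.0255  0.045 ]
lTL [0.6587 0.1287 0.045 ]
lTR [0.6577 0.0685 0.045 ]
lBL [0.5676 0.1295 0.045 ]
lBR [0.5656 0.0688 0.045 ]
plate [0.6452 0.0396 0.075 ] [0.6028 0.0398 0.075 ] [0.6052 0.0263 0.075 ]
rack [0.6639 0.0453 0.0001]
jaw_back [0.6235 0.0376 0.0401]
release_pad [0.6816 0.0267 0.0883]
lancet_carton_center [0.6137 0.1033 0.022 ]
new_carton_center [0.5113 0.0064 0.0217]
swab_carton_center [0.6119 0.166  0.0333]
```

Rack origin ≈ (0.663, 0.046) with yaw ≈ −2.1°. The pad centre is ≈ (0.678, 0.025, 0.088). The crop confirms that the white/red carton at crop px (476,420) is the waiting one. Now moving above the pad with shut fingers.

>>> {"fn": "jog_arm", "kwargs": {"commands": [[0, 2.5, -3.0, 0, -0.12], [0, 2.5, -3.0, 0, -0.12], [0, 2.5, -3.0, 0, -0.12], [0, 2.5, -3.0, 0, -0.12], [0, 2.5, -3.0, 0, -0.12], [0, 2.5, -3.0, 0, -0.12], [0, 2.5, -3.0, 0, -0.12], [0, 2.5, -3.0, 0, -0.12]]}}

```text
t: 4.07
tcp_pos: [0.4178, 0.3436, 0.2322]
tool_rot: [0.622, 0.783, 0.004, 0.001]
force: [0.3, -0.0, 0.7]
finger_gap: 0.003
```

>>> {"fn": "jog_arm", "kwargs": {"commands": [[0, 2.5, -3.0, 0, -0.12], [0, 2.5, -3.0, 0, -0.12], [0, 2.5, -3.0, 0, -0.05], [0, 2.5, -3.0, 0, 0], [0, 2.5, -3.0, 0, 0], [0, 2.5, -3.0, 0, 0], [0, 2.5, -3.0, 0, 0], [0, 0, 0, 0, 0]]}}

```text
t: 4.73
tcp_pos: [0.606, 0.1152, 0.2342]
tool_rot: [0.737, 0.676, 0.007, 0.006]
force: [-0.9, -0.1, -0.9]
finger_gap: 0.006
```

>>> {"fn": "jog_arm", "kwargs": {"commands": [[0, 2.5, -3.1, 0, 0.02], [0, 2.5, -3.1, 0, 0.02], [0, 2.4, -3.1, -2, 0.01], [0, 0, 0, -3, 0], [0, 0, 0, -3, 0], [0, 0, 0, -2, 0], [0, 0, 0, 0, 0]]}}

```text
t: 5.32
tcp_pos: [0.6816, 0.0197, 0.1347]
tool_rot: [0.721, 0.692, 0.01, 0.01]
force: [-0.3, -0.2, -0.6]
finger_gap: -0.004
```

```bash
python3 - <<'E'
from h import *
s=snapshot("side"); save(s,"side1.png",(235,100,405,230),4.6)
st=manip.sense(); print(st["tcp_pos"],st["tool_rot"],st["force"],proj(s,st["tcp_pos"]))
E
```

```text
[0.68245996 0.01972398 0.13647192] [0.72120192 0.69255333 0.01105415 0.01074562] [ 0.26778013 -0.13514506 -0.23883616] [310.08228304 156.58600761]
```

View pics/side1.png

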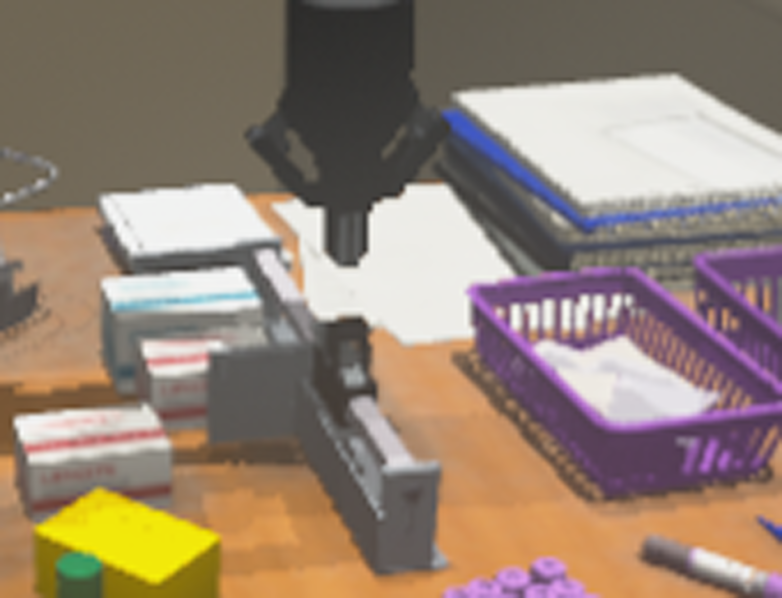

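The shut fingers, crop px (345,265), hover over the black stop and pad at (345,330). I'll shift +y a little to clear the stop, then lower.

>>> {"fn": "jog_arm", "kwargs": {"commands": [[0, -0.2, 0.8, 0, 0], [0, 0, 0, -2.0, 0], [0, 0, 0, -1.5, 0], [0, 0, 0, 0, 0], [0, 0, 0, 0, 0]]}}

```text
t: 5.78
tcp_pos: [0.6849, 0.0317, 0.1099]
tool_rot: [0.72, 0.693, 0.016, 0.016]
force: [0.1, -0.6, -0.3]
finger_gap: 0.004
```

>>> {"fn": "jog_arm", "kwargs": {"commands": [[0, -0.5, -0.6, -0.5, 0], [0, 0, 0, -1.0, 0], [0, 0, 0, -0.6, 0]]}}

```text
t: 6.03
tcp_pos: [0.683, 0.0266, 0.0945]
tool_rot: [0.719, 0.694, 0.02, 0.02]
force: [-0.3, -0.6, 0.2]
finger_gap: -0.002
```

>>> {"fn": "jog_arm", "kwargs": {"commands": [[0, -0.1, 0, -0.7, 0], [0, -0.1, 0, -0.7, 0]]}}

```text
t: 6.2
tcp_pos: [0.6827, 0.0266, 0.0815]
tool_rot: [0.72, 0.694, 0.021, 0.022]
force: [0.3, 1.7, 6.7]
finger_gap: -0.002
```

>>> {"fn": "jog_arm", "kwargs": {"commands": [[0, 0, 0, -0.4, 0], [0, 0, -0.8, -0.2, 0], [0, 0, -0.8, -0.2, 0]]}}

```text
t: 6.45
tcp_pos: [0.6824, 0.013, 0.0808]
tool_rot: [0.719, 0.694, 0.022, 0.021]
force: [-4.8, 2.6, 9.5]
finger_gap: 0.005
```

>>> {"fn": "jog_arm", "kwargs": {"commands": [[0, -0.1, -1.2, -0.15, 0], [0, -0.1, -1.2, -0.15, 0], [0, -0.1, -1.2, -0.15, 0]]}}

```text
t: 6.7
tcp_pos: [0.6808, -0.0207, 0.0808]
tool_rot: [0.718, 0.695, 0.025, 0.022]
force: [-0.9, 1.3, 9.3]
finger_gap: -0.001
```

>>> {"fn": "jog_arm", "kwargs": {"commands": [[0, -0.1, -1.5, -0.15, 0], [0, -0.1, -1.5, -0.15, 0], [0, -0.05, -1.2, -0.15, 0]]}}

```text
t: 6.95
tcp_pos: [0.6793, -0.062, 0.0808]
tool_rot: [0.718, 0.695, 0.027, 0.023]
force: [-2.8, 2.3, 11.4]
finger_gap: 0.0
```

>>> {"fn": "jog_arm", "kwargs": {"commands": [[0, -0.05, -1.0, -0.15, 0], [0, 0, -0.6, -0.15, 0]]}}

```text
t: 7.12
tcp_pos: [0.6794, -0.0694, 0.0812]
tool_rot: [0.721, 0.692, 0.035, 0.016]
force: [0.5, 27.7, 14.4]
finger_gap: -0.002
```

End stop reached. Hold briefly, then lift.

>>> {"fn": "jog_arm", "kwargs": {"commands": [[0, 0, 0.1, -0.1, 0], [0, 0, 0.1, -0.1, 0], [0, 0, 0.3, 0.5, 0], [0, 0, 0.2, 3.5, 0], [0, 0, 0, 4, 0], [0, 0, 0, 3, 0], [0, -2, 0, 0, 0]]}}

```text
t: 7.7
tcp_pos: [0.6599, -0.0606, 0.1912]
tool_rot: [0.721, 0.692, 0.035, 0.015]
force: [1.2, 0.6, 0.9]
finger_gap: 0.002
```

```bash
python3 - <<'E'
from h import *
s=snapshot("top"); save(s,"top2.png",(155,125,300,230),5.5)
print(manip.sense()["tcp_pos"])
for n in("side","top"):
  s=snapshot(n)
  for t in("jaw_back","new_carton_center"):
    for q in models.pinpoint(s,t)[:3]: print(n,t,np.round(q["centre"],4),round(q["score"],2))
E
```

```text
[ 0.65156828 -0.05925979  0.18788725]
side jaw_back [ 0.6211 -0.0468  0.0425] 0.8
side new_carton_center [ 0.5057 -0.1148  0.0201] 0.82
side new_carton_center [ 0.347  -0.0461  0.0232] 0.65
side new_carton_center [0.5107 0.0076 0.0227] 0.61
top new_carton_center [ 0.51   -0.1179  0.0173] 0.79
top new_carton_center [ 0.3532 -0.0447  0.0209] 0.57
```

View pics/top2.png

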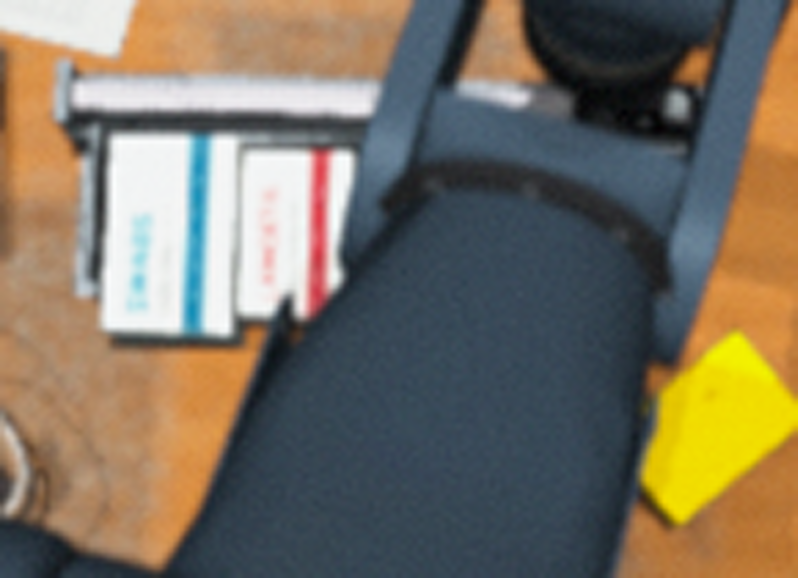

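Top view: the slide is at the far right end of the bar (crop ~(640,105)), near the end cap, and row cartons are unmoved. Jaw value ≈ 0.112 after release, and about 0.118 while it was held. Now turn the tool 90° and go in front of the carton.

>>> {"fn": "jog_arm", "kwargs": {"commands": [[25, -2.8, 0.8, 0, 0.125], [25, -2.8, 0.8, 0, 0.125], [25, -2.8, 0.8, 0, 0.125], [25, -2.8, 0.8, 0, 0.125], [25, -2.8, 0.8, 0, 0.125], [25, -2.8, 0.8, 0, 0.125], [25, -2.8, 0.8, 0, 0.125], [25, -2.0, 0.8, 0, 0.125]]}}

```text
t: 8.72
tcp_pos: [0.4354, 0.0047, 0.1751]
tool_rot: [0.299, 0.954, 0.031, -0.011]
force: [-0.0, 0.7, -0.3]
finger_gap: 0.248
```

>>> {"fn": "jog_arm", "kwargs": {"commands": [[25, 0, 0, -1, 0.125], [25, 0, 0, -1, 0.125], [25, 0, 0, -1, 0.125], [25, 0, 0, -1, 0.125], [25, 0, 0, -1, 0.07], [25, 0, 0, 0, 0]]}}

```text
t: 9.22
tcp_pos: [0.4301, 0.0072, 0.1201]
tool_rot: [0.015, 0.999, 0.028, -0.024]
force: [0.3, -0.0, -0.1]
finger_gap: 0.245
```

>>> {"fn": "jog_arm", "kwargs": {"commands": [[25, 0, 0, -3, 0], [25, 0, -0.1, -3, 0], [25, 0, -0.1, -2.5, 0], [25, 0, 0, -1.0, 0], [25, 0, 0, 0, 0]]}}

```text
t: 9.63
tcp_pos: [0.4355, 0.004, 0.0209]
tool_rot: [0.02, 0.999, 0.027, -0.021]
force: [-0.1, 0.1, 0.2]
finger_gap: 0.253
```

```bash
python3 - <<'E'
from h import *
s=snapshot("side"); save(s,"side3.png",(200,120,370,250),4.6)
st=manip.sense(); print(st["tcp_pos"],st["tool_rot"],st["force"],proj(s,st["tcp_pos"]))
E
```

```text
[0.43574977 0.00391275 0.02159745] [ 0.02008526  0.9992383   0.02671189 -0.02014642] [0.20999848 0.20785714 0.00306628] [228.71216677 203.68217164]
```

View pics/side3.png

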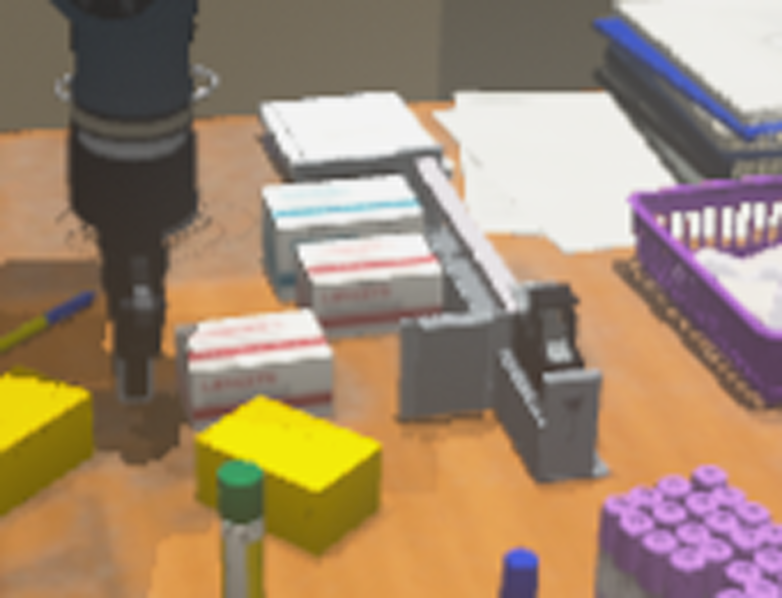

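Side view: open fingers at (135,390) stand in front of the carton's front face at (190,380), and the jaw is at the bar's end (550,330). Pushing gently.

>>> {"fn": "jog_arm", "kwargs": {"commands": [[25, 1.0, 0, -0.5, 0], [25, 1.0, -0.05, 0, 0], [25, 1.2, -0.05, 0, 0], [25, 1.2, -0.05, 0, 0], [25, 1.2, -0.05, 0, 0], [25, 1.2, -0.05, 0, 0], [25, 1.2, -0.05, 0, 0], [25, 1.2, -0.05, 0, 0]]}}

```text
t: 10.35
tcp_pos: [0.5325, 0.0008, 0.0241]
tool_rot: [0.023, 0.999, 0.027, -0.02]
force: [-0.3, 0.7, -0.7]
finger_gap: 0.249
```

```bash
python3 - <<'E'
from h import *
for n in("side",):
  s=snapshot(n)
  for t in("new_carton_center","jaw_back","lancet_carton_center"):
    for q in models.pinpoint(s,t)[:3]: print(n,t,np.round(q["centre"],4),round(q["score"],2))
save(s,"side4.png",(200,120,370,250),4.6)
E
```

```text
side new_carton_center [ 0.5049 -0.1135  0.0229] 0.98
side new_carton_center [0.5896 0.0009 0.0197] 0.9
side new_carton_center [ 0.3482 -0.0454  0.0257] 0.84
side jaw_back [ 0.6206 -0.0495  0.0411] 0.86
```

>>> {"fn": "jog_arm", "kwargs": {"commands": [[25, 0.9, -0.05, -0.2, 0], [25, 0.8, 0, 0, 0], [25, 0.4, 0, 0, 0], [25, 0.3, 0, 0, 0]]}}

```text
t: 10.88
tcp_pos: [0.5526, 0.0012, 0.022]
tool_rot: [0.023, 0.999, 0.027, -0.024]
force: [-1.7, 0.2, 1.0]
finger_gap: 0.249
```

>>> {"fn": "jog_arm", "kwargs": {"commands": [[25, 0.3, 0, 0, 0], [25, 0.2, 0, 0, 0]]}}

```text
t: 11.05
tcp_pos: [0.5577, 0.0013, 0.0218]
tool_rot: [0.023, 0.999, 0.028, -0.025]
force: [-1.2, -0.6, 1.7]
finger_gap: 0.247
```

>>> {"fn": "jog_arm", "kwargs": {"commands": [[25, 0.3, 0, 0, 0], [25, 0.2, 0, 0, 0]]}}

```text
t: 11.22
tcp_pos: [0.5581, 0.0016, 0.0215]
tool_rot: [0.023, 0.999, 0.028, -0.03]
force: [-4.1, -0.6, 2.8]
finger_gap: 0.248
```

>>> {"fn": "jog_arm", "kwargs": {"commands": [[25, 0, 0, 0, 0], [25, 0, 0, 0, 0], [25, -2, 0, 0, 0], [25, -2, 0, 1, 0], [0, 0, 0, 4, 0], [0, 0, -1, 4, 0], [0, 2, -3, 3, 0], [0, 2, -3, 0, 0]]}}

```text
t: 11.88
tcp_pos: [0.5519, -0.0616, 0.1407]
tool_rot: [0.02, 0.999, 0.03, -0.033]
force: [1.8, -1.0, 0.3]
finger_gap: 0.0
```

```bash
python3 - <<'E'
from h import *
print(manip.sense()["tcp_pos"],manip.sense()["tool_rot"])
for n in("side","top"):
  s=snapshot(n)
  for t in("new_carton_center","jaw_back","lancet_carton_center"):
    for q in models.pinpoint(s,t)[:3]: print(n,t,np.round(q["centre"],4),round(q["score"],2))
save(s,"top5.png",(155,125,300,230),5.5)
E
```

```text
[ 0.55186019 -0.06155906  0.14072492] [ 0.02011315  0.99879514  0.02981203 -0.03339118]
side new_carton_center [ 0.5051 -0.1164  0.0212] 0.63
side new_carton_center [ 0.6142 -0.0027  0.0222] 0.55
side new_carton_center [ 0.3516 -0.0457  0.0219] 0.55
side jaw_back [ 0.6215 -0.0487  0.0393] 0.73
side jaw_back [0.612  0.1665 0.0349] 0.5
side lancet_carton_center [0.6138 0.1024 0.021 ] 0.83
top new_carton_center [ 0.5097 -0.1172  0.0187] 0.46
top new_carton_center [0.6104 0.0036 0.023 ] 0.44
top lancet_carton_center [0.6121 0.103  0.0212] 0.83
```

View pics/top5.png

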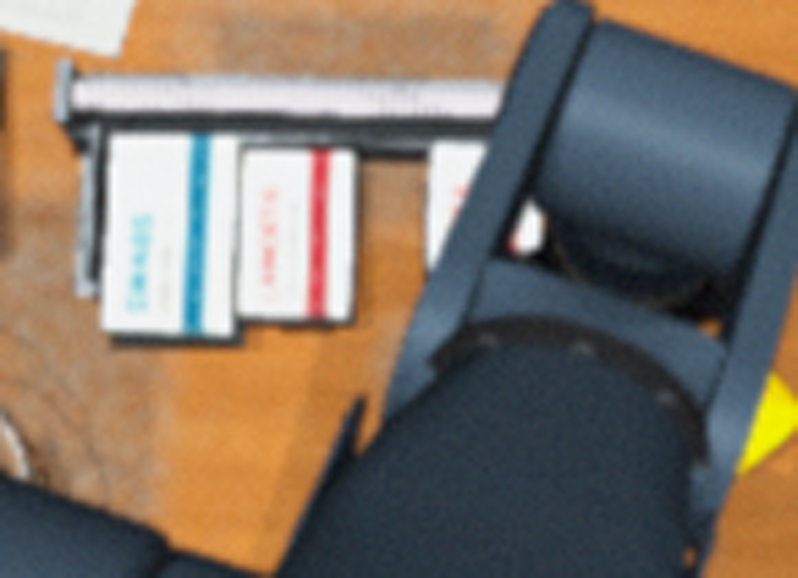

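The new carton is at the fence and square, with its left edge at crop (428,200) and a gap of ~38 mm to the lancet at (356,230). Now go behind the jaw.

>>> {"fn": "jog_arm", "kwargs": {"commands": [[0, 2, -2.3, 0, 0], [0, 2, -2.2, 0, 0], [0, 2, 0, -1, 0], [0, 0, 0, -3, 0], [0, 0, 0, -2.5, 0], [0, 0, 0, -2.0, 0], [0, 0, 0, 0, 0]]}}

```text
t: 12.87
tcp_pos: [0.606, -0.0992, 0.0438]
tool_rot: [0.017, 0.998, 0.033, -0.043]
force: [-0.7, 0.1, -0.5]
finger_gap: 0.001
```

```bash
python3 - <<'E'
from h import *
s=snapshot("side"); save(s,"side6.png",(230,120,370,230),5.5)
st=manip.sense(); print(st["tcp_pos"],st["tool_rot"],st["force"],proj(s,st["tcp_pos"]))
E
```

```text
[ 0.60678117 -0.09932269  0.04537903] [ 0.01677575  0.99845581  0.03265347 -0.04169309] [ 0.12866449 -0.39095851 -0.28670219] [296.45409563 207.18278754]
```

View pics/side6.png

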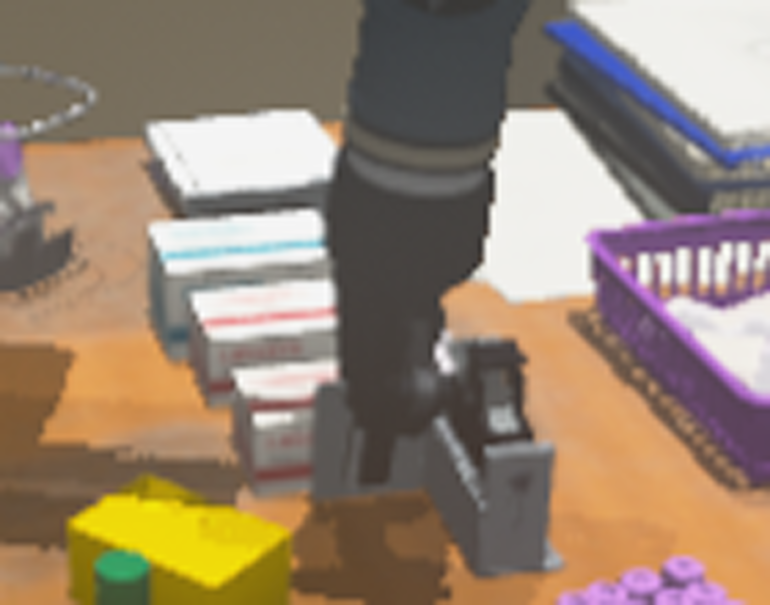

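Fingers at (375,460) stand behind the jaw plate, clear of it. Push the jaw up toward +y.

>>> {"fn": "jog_arm", "kwargs": {"commands": [[0, 0, 1.0, 0, 0], [0, 0, 1.0, 0, 0], [0, 0, 0.8, 0, 0], [0, 0, 0.8, 0, 0]]}}

```text
t: 13.25
tcp_pos: [0.608, -0.0617, 0.0482]
tool_rot: [0.016, 0.999, 0.031, -0.04]
force: [-0.7, -6.0, -4.0]
finger_gap: 0.002
```

>>> {"fn": "jog_arm", "kwargs": {"commands": [[0, 0, 0.8, 0, 0], [0, 0, 0.8, 0, 0]]}}

```text
t: 13.42
tcp_pos: [0.6088, -0.0456, 0.0497]
tool_rot: [0.015, 0.999, 0.029, -0.038]
force: [-0.1, -3.4, -3.5]
finger_gap: 0.001
```

>>> {"fn": "jog_arm", "kwargs": {"commands": [[0, 0, 0.7, -0.2, 0], [0, 0, 0.6, -0.2, 0]]}}

```text
t: 13.58
tcp_pos: [0.6099, -0.0321, 0.0481]
tool_rot: [0.014, 0.999, 0.027, -0.036]
force: [-1.7, -6.1, 3.5]
finger_gap: -0.002
```

>>> {"fn": "jog_arm", "kwargs": {"commands": [[0, 0, 0.4, -0.1, 0], [0, 0, 0.4, -0.1, 0]]}}

```text
t: 13.75
tcp_pos: [0.6105, -0.0235, 0.0479]
tool_rot: [0.013, 0.999, 0.026, -0.035]
force: [-1.5, -3.0, 1.1]
finger_gap: -0.0
```

```bash
python3 - <<'E'
from h import *
for n in("side","top"):
  s=snapshot(n)
  for t in("new_carton_center","jaw_back","lancet_carton_center"):
    for q in models.pinpoint(s,t)[:3]: print(n,t,np.round(q["centre"],4),round(q["score"],2))
save(s,"top7.png",(155,125,300,230),5.5)
E
```

```text
side new_carton_center [ 0.3495 -0.0417  0.0258] 0.94
side new_carton_center [ 0.5032 -0.1151  0.0228] 0.61
side jaw_back [ 0.622  -0.0015  0.042 ] 0.73
side lancet_carton_center [0.6129 0.1015 0.0218] 0.72
top new_carton_center [ 0.3522 -0.0424  0.0227] 0.92
top lancet_carton_center [0.6126 0.1044 0.0227] 0.68
```

View pics/top7.png

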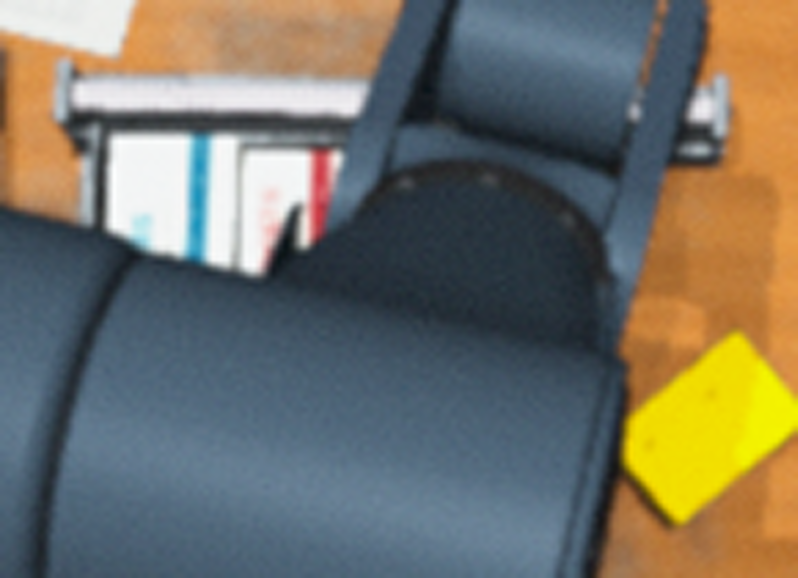

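Arm hides the row, but the jaw is about 4 mm short of snug. Push on gently and watch the force.

>>> {"fn": "jog_arm", "kwargs": {"commands": [[0, 0, 0.4, 0, 0], [0, 0, 0.3, 0, 0]]}}

```text
t: 14.32
tcp_pos: [0.6104, -0.0183, 0.0468]
tool_rot: [0.014, 0.999, 0.025, -0.036]
force: [-1.3, -6.1, 1.2]
finger_gap: 0.001
```

>>> {"fn": "jog_arm", "kwargs": {"commands": [[0, 0, 0.3, 0, 0], [0, 0, 0.2, 0, 0]]}}

```text
t: 14.48
tcp_pos: [0.6105, -0.0165, 0.0469]
tool_rot: [0.013, 0.999, 0.022, -0.036]
force: [-1.0, -11.4, 1.0]
finger_gap: -0.004
```

Force is rising against the row. Back off and inspect from clear.

>>> {"fn": "jog_arm", "kwargs": {"commands": [[0, 0, -1.5, 0, 0], [0, 0, -2.5, 0, 0], [0, 0, -2.5, 1, 0], [0, -0.5, -1, 4, 0], [0, -1, -1, 4, 0], [0, -2, -3.5, 2, 0], [0, -2, -3.5, 1, 0], [0, -2, -3.5, 0, 0]]}}

```text
t: 15.15
tcp_pos: [0.5359, -0.204, 0.1666]
tool_rot: [0.009, 0.999, 0.026, -0.037]
force: [1.2, -1.0, -0.0]
finger_gap: -0.004
```

>>> {"fn": "jog_arm", "kwargs": {"commands": [[0, -1, -4, 1, 0], [0, -1, -4, 0, 0], [0, -1, -4, 0, 0], [0, -1, -4, 0, 0], [0, 0, 0, 0, 0]]}}

```text
t: 15.57
tcp_pos: [0.4905, -0.3721, 0.1792]
tool_rot: [0.012, 0.999, 0.025, -0.034]
force: [1.0, 0.1, 0.9]
finger_gap: 0.001
```

```bash
python3 - <<'E'
from h import *
print(manip.sense()["tcp_pos"])
for n in("side","top"):
  s=snapshot(n)
  for t in("new_carton_center","jaw_back","release_pad","lancet_carton_center","swab_carton_center"):
    for q in models.pinpoint(s,t)[:3]: print(n,t,np.round(q["centre"],4),round(q["score"],2))
save(s,"top8.png",(155,125,300,230),5.5)
E
```

```text
[ 0.49051581 -0.37205947  0.1792412 ]
side new_carton_center [ 0.5028 -0.1142  0.0229] 0.69
side new_carton_center [ 0.3476 -0.0451  0.0261] 0.58
side new_carton_center [0.6151 0.0409 0.0203] 0.57
side jaw_back [0.6259 0.0068 0.0402] 0.64
side release_pad [ 0.6825 -0.0083  0.0922] 0.44
side lancet_carton_center [0.6138 0.1055 0.0232] 0.59
top new_carton_center [0.6144 0.045  0.0224] 0.9
top new_carton_center [ 0.5083 -0.1173  0.0202] 0.49
top jaw_back [0.6229 0.0075 0.0402] 0.69
top release_pad [0.6228 0.0047 0.04  ] 0.64
top release_pad [ 0.6784 -0.0048  0.09  ] 0.52
top lancet_carton_center [0.6132 0.1048 0.0219] 0.61
top lancet_carton_center [ 0.4856  0.2856 -0.0011] 0.51
top swab_carton_center [0.6134 0.1667 0.035 ] 0.86
```

View pics/top8.png

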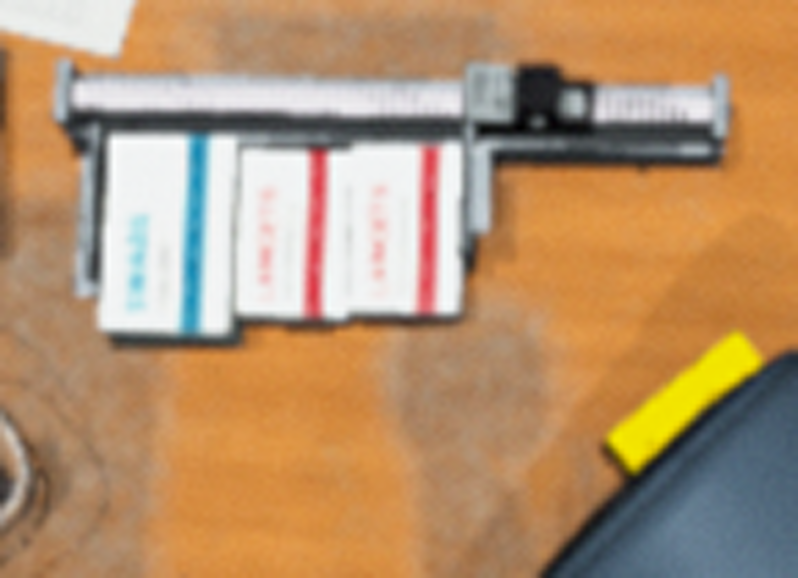

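The row is closed up. The new carton at crop (405,230) is square against the fence and the other lancet, the jaw sits at (480,190) against it, and the arm is clear. Handing in.

```bash
python3 -c "
from h import *
print(workorder.sign_off())"
```

```text
the job is handed in; nothing more can be done
None
```

The job is done and handed in. The white and red lancet carton stands in the rack's row against the fence, with the jaw clicked up against it.

I pressed the release lever and held it while I pushed the jaw to its end stop. Then I pushed the carton along the desk with both fingers until it met the fence at about 4 N, and pushed the jaw up until the force rose to about 11 N.

**Last checks:**
- **New carton:** it sits at about rack (-0.049, -0.005) m and is square to the fence to within 1–2° by eye. It touches the other lancet carton.
- **Jaw:** the value is about 0.06 m, with no visible gap left in the row.
- **Older cartons:** neither has visibly moved from its place.
- **Arm:** it is clear of everything.

**Less certain:**
- **Jaw end stop:** I worked out about 0.118 m from the finger position while the lever was held. After I let go, pictures gave about 0.112 m, because lifting the finger dragged the jaw forward a little.
- **Network readings:** they scatter by about 4 mm, and the two cameras gave the new carton's y position 4 mm apart.
- **Lever:** I took it to be up because it is sprung; I did not measure it separately.
- **Bystanders:** I did not measure them again at the end.

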